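# Hold the sample-mill lid at its half-turn purge position

### The job

Pick the blue bayonet lid out of the accessory tray, set its two lugs down through the notches of the sample mill's mouth until it sits fully home, and twist it clockwise (seen from above) to the orange half-way marks, 45 degrees, well before it would click into lock at the red marks. The lid is spring-loaded and turns back if let go, so finish while still gripping it there, keeping it still. Leave the other things in the tray and on the bench where they are.

Things in the scene. Friction and masses are not known exactly. Their poses are not given: they have to be found in the camera images.
- lid: Bayonet lid, about 140 g, right side up in the tray: blue disc 92 mm across, 8 mm thick (height 14 to 22 mm above the origin), black bar grip on top, aluminium spigot 54 mm across and 14 mm long below, with two lugs at its foot. Origin: centre of the spigot's foot; z up, x along the bar and lugs. Looks and works the same after half a turn.
- lid_grip (a point): Centre of the lid's black bar, 37 mm above the lid's origin, axes as the lid's. The bar is 50 mm long (x), 16 mm wide (y), 30 mm high (22 to 52 mm above the origin). Two white stripes on the disc continue its line.
- lid_lug (a point): Tip of the lug at the lid's +x side, 36 mm from the lid's axis, 2.5 mm above the foot. Two lugs, +x and -x, each 11 mm wide, 5 mm thick (0 to 5 mm above the foot), 9 mm out from the spigot, in line with the bar.
- mill: Sample mill, bolted down. Blue base 160 x 190 x 30 mm, white drum 124 mm across up to 144 mm height with the open mouth on top. Origin: centre of the base's underside. Marks on the rim, each on both sides: black at the entry notches (its +x and -x), orange half-way, 45 degrees clockwise seen from above, red locked, 90 degrees clockwise.
- mill_mouth (a point): Centre of the mouth, at the top face of its aluminium flange, 145 mm above the bench; x along the two entry notches (18 mm wide). Flange bore 60 mm, 7 mm thick. The lid enters with its x along this x, either way round, about 3 mm play all round. Fully home the disc lies on the flange, the lid's origin 14 mm below this point; then the lugs can turn under the flange (2 mm height play).
- mark_half (a point): One of the two orange half-way marks on the rim, 55 mm from the mouth's axis, 45 degrees clockwise of the mill's +x. A white stripe of the lid points at it when the lid is half-way. From about 60 degrees of turn the lug meets the lock's spring ball and clicks over it before 90 degrees.
- ring (a joint): Sprung interlock ring inside the mouth, rad, 0 at rest to 1.5, growing clockwise seen from above. The lid's lugs reach its dogs after about 0.14 rad of turn and push it along, so it reads about 0.14 less than the lid's turn: about 0.65 with the lid at the orange marks. Its spring pushes back with about 0.08 N m there.
- tray: Grey accessory tray, 270 x 270 mm, walls 5 mm thick and 32 mm high, floor 5 mm thick, open on top, fixed to the bench. Origin: centre of its underside. The lid and three other things lie apart on its floor, in any order.
- cap: Bystander in the tray: red storage cap, 76 mm across, 16 mm high, with a round black knob 22 mm across up to 30 mm; no lugs. Origin at the centre of its underside.
- sieve: Bystander in the tray: steel ring, 80 mm across, 22 mm high. Origin at the centre of its underside.
- dish: Bystander in the tray: white ceramic dish, 72 mm across, 22 mm high. Origin at the centre of its underside.
- vial: Bystander on the bench: small glass vial with a white cap, 28 mm across, 55 mm high. Origin at the centre of its underside.
- amber: Bystander on the bench: amber bottle, 60 mm across, 110 mm high. Origin at the centre of its underside.
- driver: Bystander on the bench: screwdriver, 160 mm long, lying. Origin at its underside near the middle.
- slides: Bystander on the bench: yellow slide box, 85 x 60 x 30 mm. Origin at the centre of its underside.

How it is judged:
By the outcome, as a careful person would: the job done as asked, in the order asked, and still so for the second after the job is handed in, while the arm keeps its last pose, push and grip.
It also fails if it takes over 45 s, if anything falls off the work surface, if the arm or the gripper's body presses on something with over 40 N, if the wrist force passes 120 N, or if a joint passes its speed limit or range.

### The arm

A 6-joint arm with a two-finger parallel gripper is mounted at the origin on the work surface. World frame = base frame: x ahead of the robot, y to its left, z up, the work surface at z = 0. Lengths are in mm, angles in rad, forces in N, time in s.
With the tool pointing down it reaches from about 150 to 775 mm from the base axis. Payload 6.1 kg.
Tool frame: the origin (TCP) lies at the very end of the fingers, on their centre line; the grasp point (between the pads) lies pinch_z behind it (pinch_z is the distance from the TCP to the grasp point, in mm); z points along the fingers, y is the line along which they close (so a half turn about z gives the same grasp; the last joint's range is limited). The gripper opens to 85 mm and grips with 20 to 120 N. Pads are 22 mm wide; open, the fingers measure 114 mm over their backs; the gripper's body (76 mm by 85 mm) begins 54 mm behind the grasp point. The pads swing forward as they close: fully open they stand 13 mm farther back than shut.
Start: joints at [1.147, 0.126, -0.04, 1.405, 0, 1.571], TCP at [215.886, 478.541, 231.295] pointing down, gripper open.
Joint ranges: [-2.72, 2.72], [-0.95, 1.95], [-1.27, 1.35], [-1.78, 2.02], [-1.46, 1.47], [-3.14, 3.14]. Speed limits (rad/s): [2.39, 2.39, 3.01, 3.14, 3.14, 3.14].

### API

Orientations are given as a rotation vector (axis times angle).
In Python, from plant import read_state, grab_frame, sign_off, pinch_z gives the robot as it stands.
- The arm moves only by the tool move_arm, never from a script. Its argument "motion" is a list of rows, each a list of 2 entries, a list of its own where there are three numbers: the shift along the tool's x, y, z scaled (see below), then the turn about the tool's z scaled (see below). In form: [[[dx, dy, dz], yaw], ...]. A call has 1 to 5 rows; each row is the pose to reach, as a shift and turn from the pose commanded when the call began, along the tool's axes at that moment; what a row does not reach only later rows make up. The controller multiplies each number of a shift by 0.1 m and each number of a turn by 0.5 rad. A row lasts 1/12 s, in which the tool goes at most 41.7 mm and 7.16 degrees, less where a joint would pass 70% of its speed; a pose out of reach is approached as far as the arm can. A call with a number of a shift or a turn outside -1 to 1 is refused whole. A call with a gripper value outside its range is refused whole. "hand" is the opening, from 0 (shut) to 1 (fully open), set as the call begins (left out, the last holds). The fingers move at their own pace and stop on an object; the grip force is fixed at half the most. Time passes only in rows, so rows that repeat a pose let the fingers close. It gives the time, the measured TCP pose, the force, the opening and the grip force at its end, in the units of the state.
- read_state(): the state, without advancing time (a new reading comes with each control period).
- grab_frame(name): name is "side" or "top"; returns a dict with "img" (400x640x3 uint8, red, green, blue), "range_z" (400x640 float32, mm along the optical axis (not along the pixel's ray), 0 where there is no reading), "fovy" (degrees; the focal length in pixels is half the picture's height over the tangent of half this angle, whatever the lens; pixels are square), "cx", "cy" (the principal point, pixels), "rvec" (rotation vector, rad) and "tvec" (3), from world to camera coordinates, as OpenCV has them. Camera axes: x right, y down, z forward; pixel columns grow to the right and rows downward; lengths in mm; the calibration is good to about 2 mm. A picture is of the moment at which its call begins.
- sign_off(): hands the job in; it is judged then, once.
The state is a dict: "clock": time; "joints": joint angles; "dq": joint speeds; "tau": joint torques, N m; "position": TCP position; "orientation": TCP orientation; "force": force on the tool from outside, world axes, zero at the start; "ft_torque": the same for the moment, N m; "grip_width": finger opening in mm; "gripper_force": force on a finger pad.
Only numpy, scipy, OpenCV 4.12 (cv2) and the standard library are available. Lean on these libraries where they do the work, as an engineer would, in place of code of your own. Each camera call takes 0.05 s, during which the arm holds its last target. There are 200 camera calls.

## Working session

There is one attempt and no reset: what is moved stays moved. The work goes in short steps, Python scripts to look and compute and a tool call to move; the robot and the scene stay as the last step left them, time stands still between calls to the robot, and variables do not carry over. Pictures are saved under pics/ and viewed, at most 10 in all, crops included, and the job is handed in when it is done.

Besides the shell and the picture viewer there is one more tool, called after ">>>" in YAML: its name, and indented under it one key for each argument. move_arm: Moves the arm, as the interface text tells. Shifts and turns lie within -1 to 1; 1 stands for 0.1 m of shift or 0.5 rad of turn. Its arguments: {"type":"object","properties":{"motion":{"type":"array"},"hand":{"type":"number"}},"required":["motion"]}

```bash
mkdir -p pics
cat > h.py <<'E'
import numpy as np, cv2
from plant import read_state, grab_frame, sign_off, pinch_z
def shot(name,fn=None,crop=None,s=1):
    f=grab_frame(name)
    if fn: save(f,fn,crop,s)
    return f
def save(f,fn,crop=None,s=1):
    im=f["img"][:,:,::-1]
    if crop: a,b,c,d=crop; im=im[b:d,a:c]
    cv2.imwrite("pics/"+fn,cv2.resize(im,None,fx=s,fy=s,interpolation=cv2.INTER_CUBIC))
def cam(f):
    h=f["img"].shape[0]; F=h/2/np.tan(np.radians(f["fovy"])/2)
    return F,cv2.Rodrigues(np.array(f["rvec"],float))[0],np.array(f["tvec"],float).ravel()
def ray(f,u,v,z):
    "world point of pixel on plane z"
    F,R,t=cam(f); d=R.T@np.array([(u-f["cx"])/F,(v-f["cy"])/F,1]); c=-R.T@t
    return c+d*(z-c[2])/d[2]
def cloud(f):
    F,R,t=cam(f); Z=f["range_z"]; v,u=np.mgrid[:Z.shape[0],:Z.shape[1]]
    P=np.stack([(u-f["cx"])/F*Z,(v-f["cy"])/F*Z,Z],-1)
    return (P-t)@R
E
python3 - <<'E'
from h import *
f=shot("top","top.png"); g=shot("side","side.png")
print(pinch_z() if callable(pinch_z) else pinch_z, {k:v for k,v in f.items() if k not in("img","range_z")}); print(read_state())
E
```

```text
18.700000000000003 {'fovy': 52.44060409858395, 'cx': 320.0989009263049, 'cy': 195.87063113149267, 'rvec': array([ 2.13327131, -2.18812012,  0.11780214]), 'tvec': array([-2.36560804e-01,  6.17823210e+02,  1.08142027e+03])}
{'clock': 0.1, 'joints': array([ 1.14695594e+00,  1.26345842e-01, -4.04802455e-02,  1.40547487e+00,
        4.21209248e-06,  1.57077247e+00]), 'dq': array([-0.0002801 , -0.00157837,  0.00273571, -0.00087587, -0.00150403,
       -0.00130076]), 'tau': array([-5.12851275e-04, -4.36905992e+01,  3.53605807e+01,  1.37684616e-02,
       -1.56404021e-04,  1.16849762e-05]), 'position': array([215.75286122, 478.19273714, 230.60491591]), 'orientation': array([-6.60690574e-01, -3.07100515e+00,  2.30896623e-03]), 'force': array([ 0.60934303,  0.36080097, -0.3558213 ]), 'ft_torque': array([ 0.03057004, -0.01236595,  0.01650732]), 'gripper_force': 0.0, 'grip_width': 85.30892169062021}
```

View pics/top.png

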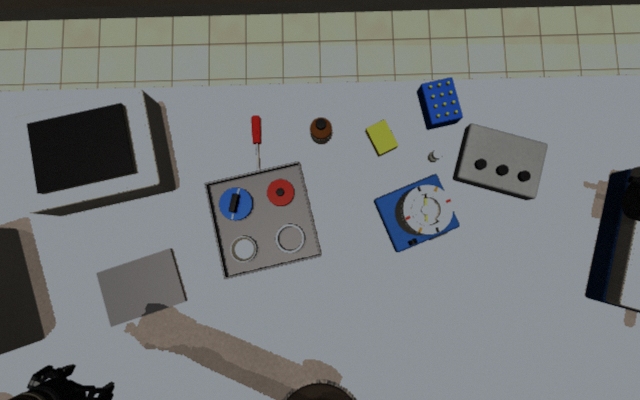

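View pics/side.png

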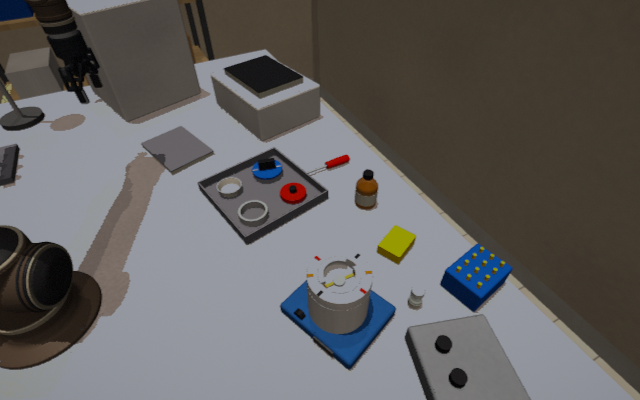

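The top picture shows the lid at about (236,204) in the tray and the mill's mouth near (428,210). Both need enlarged crops.

Run:
```python
from h import *
f=grab_frame("top"); g=grab_frame("side")
a=lambda f,c,s:cv2.resize(f["img"][c[1]:c[3],c[0]:c[2],::-1],None,fx=s,fy=s,interpolation=cv2.INTER_CUBIC)
A=a(f,(206,174,266,234),6.5);B=a(f,(390,170,470,250),4.875)
cv2.imwrite("pics/c1.png",np.hstack([A,B]))
cv2.imwrite("pics/c2.png",a(g,(290,240,390,340),6))
P=cloud(f);
for n,(u0,v0,u1,v1) in dict(lid=(210,180,262,228),mill=(395,180,462,245)).items():
    Q=P[v0:v1,u0:u1]; I=f["img"][v0:v1,u0:u1].astype(int)
    print(n,Q[...,2].max())
    if n=="lid":
        m=(Q[...,2]>45)&(Q[...,2]<65)
        blue=(I[...,2]>I[...,0]+50)&(Q[...,2]>15)&(Q[...,2]<40)
        for mm in (m,blue|m):
            q=Q[mm]; c,e,ang=cv2.minAreaRect(q[:,:2].astype(np.float32)); print(mm.sum(),np.median(q,0),c,e,ang, cv2.minEnclosingCircle(q[:,:2].astype(np.float32)))
    else:
        m=(Q[...,2]>135)&(Q[...,2]<155); q=Q[m]
        print(m.sum(),np.median(q,0),cv2.minEnclosingCircle(q[:,:2].astype(np.float32)))
        R,G,B=I[...,0],I[...,1],I[...,2]
        for nm,k in dict(red=(R>150)&(G<80)&(B<80),orange=(R>150)&(G>90)&(B<110),dark=(R<60)&(G<60)&(B<60)).items():
            k=(k&m).astype(np.uint8); nn,_,st,ce=cv2.connectedComponentsWithStats(k,connectivity=8)
            for i in range(1,nn): print(nm,st[i,4],ce[i]+[u0,v0],ray(f,*(ce[i]+[u0,v0]),145).round(1))
```

```text
lid 1144.3509077087724
125 [604.47163391 216.79996401  56.56015335] (604.4705200195312, 218.2933349609375) (16.431758880615234, 49.649295806884766) 76.9386978149414 ((604.39013671875, 217.916748046875), 24.855228424072266)
794 [602.96439336 216.25308205  28.11010165] (604.85986328125, 218.52760314941406) (86.48796081542969, 89.37700653076172) 89.96845245361328 ((604.4428100585938, 219.0504913330078), 45.73725128173828)
mill 1144.3509077087724
1479 [ 565.00063169 -279.9380342   144.04998834] ((566.5584106445312, -281.13116455078125), 62.107574462890625)
dark 6 [418.5 188.5] [ 617.2 -260.5  145. ]
dark 1 [436. 222.] [ 533.2 -299.1  145. ]
dark 7 [436.85714286 229.42857143] [ 515.  -300.1  145. ]
```

View pics/c1.png

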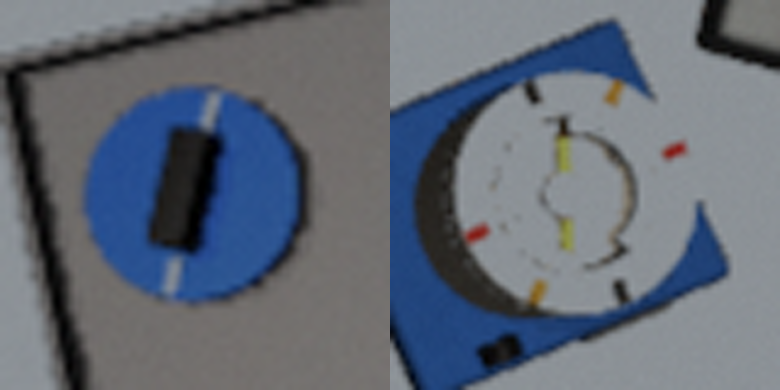

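View pics/c2.png

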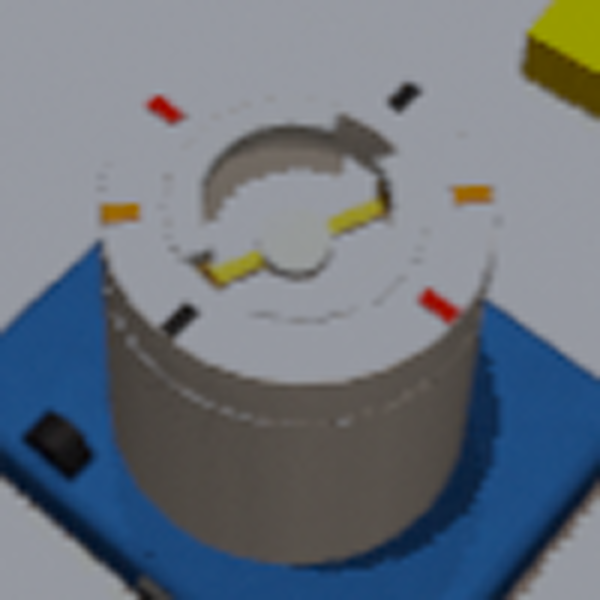

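The crops show the black marks at about c1 (531,93)/(621,291), orange at (613,93)/(537,294) and red at (675,150)/(477,233). The lid's stripes are at (211,110)/(172,275). In the side crop c2, black is at (405,97)/(180,320), orange at (473,194)/(120,212) and red at (166,109)/(440,305).

Run:
```python
from h import *
f=grab_frame("top"); g=grab_frame("side")
T=lambda x,y:ray(f,(x-390+.5)/4.875-.5+390,(y+.5)/4.875-.5+170,145)
S=lambda x,y:ray(g,(x+.5)/6-.5+290,(y+.5)/6-.5+240,145)
L=lambda x,y:ray(f,(x+.5)/6.5-.5+206,(y+.5)/6.5-.5+174,27)
def rep(n,a,b):
    d=a-b; print(n,((a+b)/2).round(1),np.linalg.norm(d).round(1),np.degrees(np.arctan2(d[1],d[0])).round(1))
rep("Tblack",T(531,93),T(621,291));rep("Torange",T(613,93),T(537,294));rep("Tred",T(675,150),T(477,233))
rep("Sblack",S(405,97),S(180,320));rep("Sorange",S(473,194),S(120,212));rep("Sred",S(440,305),S(166,109))
rep("lid",L(211,110),L(172,275))
# side view lid
Q=cloud(g)[140:190,240:300]; I=g["img"][140:190,240:300].astype(int)
m=(Q[...,2]>50)&(Q[...,2]<65); 
print("side bar",m.sum(),cv2.minAreaRect(Q[m][:,:2].astype(np.float32)),np.median(Q[m],0))
R=cv2.Rodrigues(read_state()["orientation"])[0]; print(R.round(3))
```

```text
Tblack [ 566.  -280.5  145. ] 109.0 21.5
Torange [ 565.3 -280.2  145. ] 109.9 -23.6
Tred [ 566.  -280.7  145. ] 109.6 -68.9
Sblack [ 565. -282.  145.] 110.4 21.2
Sorange [ 565.  -281.6  145. ] 110.5 -23.9
Sred [ 565.1 -281.8  145. ] 110.0 -68.7
lid [604.3 219.9  27. ] 72.1 -13.4
side bar 89 ((599.2099609375, 217.80398559570312), (18.69480323791504, 48.558101654052734), 75.65707397460938) [598.50498882 214.62293762  58.01364803]
[[-0.912  0.411 -0.   ]
 [ 0.411  0.912 -0.   ]
 [ 0.    -0.001 -1.   ]]
```

>>> move_arm:
  motion:
    - [[0,0,0],-0.2]
    - [[0,0,0],-0.38]
    - [[0,0,0],-0.38]
  hand: 0.5

```text
clock: 0.55
position: [215.8, 478.5, 231.2]
orientation: [-0.363, -3.12, 0.0]
force: [-0.1, -0.4, -0.0]
grip_width: 51.8
gripper_force: 0.0
```

```bash
cat >> h.py <<'E'
def to(x,y,z,ang):
    "shift (tool, scaled) and yaw (scaled) to TCP x,y,z with tool x at world angle ang deg"
    s=read_state(); R=cv2.Rodrigues(np.array(s["orientation"]))[0]
    a=np.degrees(np.arctan2(R[1,0],R[0,0])); d=(a-ang+180)%360-180
    print("pos",s["position"].round(1),"ang",round(a%360,2),"tilt",R[:,2].round(4),"j6",s["joints"][5].round(3),"w",round(s["grip_width"],1),"F",np.round(s["force"],1),"M",np.round(s["ft_torque"],2),"gf",round(s["gripper_force"],1),"t",round(s["clock"],2))
    print("shift",(R.T@(np.array([x,y,z])-s["position"])/100).round(4),"yaw",(np.radians(d)/.5).round(4))
E
python3 -c "
from h import *
to(604.2,219,100,166.7)"
```

```text
pos [215.8 478.5 231.2] ang 166.73 tilt [-1.e-04 -2.e-04 -1.e+00] j6 1.379 w 51.8 F [-0.1 -0.4 -0. ] M [0.02 0.   0.01] gf 0.0 t 0.55
shift [-4.3755 -1.6339  1.3123] yaw 0.0011
```

>>> move_arm:
  motion:
    - [[-0.4,-0.15,0],0]
    - [[-0.8,-0.3,0],0]
    - [[-0.9,-0.33,0],0]

```text
clock: 0.8
position: [298.3, 423.5, 231.3]
orientation: [0.374, 3.118, -0.001]
force: [0.1, -0.4, 0.5]
grip_width: 42.8
gripper_force: 0.0
```

>>> move_arm:
  motion:
    - [[-0.4,-0.15,0],0]
    - [[-0.8,-0.3,0],0]
    - [[-0.9,-0.33,0],0]

```text
clock: 1.05
position: [378.8, 370.1, 231.2]
orientation: [0.376, 3.118, -0.001]
force: [-0.1, 0.0, -0.8]
grip_width: 42.5
gripper_force: 0.0
```

>>> move_arm:
  motion:
    - [[-0.4,-0.15,0],0]
    - [[-0.8,-0.3,0],0]
    - [[-0.9,-0.33,0],0]

```text
clock: 1.3
position: [458.8, 317.2, 231.0]
orientation: [0.375, 3.118, -0.001]
force: [-0.9, 0.3, -0.7]
grip_width: 42.8
gripper_force: 0.0
```

>>> move_arm:
  motion:
    - [[-0.4,-0.15,0],0]
    - [[-0.8,-0.3,0],0]
    - [[-0.9,-0.33,0],0]

```text
clock: 1.55
position: [538.7, 264.3, 230.6]
orientation: [0.375, 3.118, -0.001]
force: [-0.9, -0.1, -0.4]
grip_width: 42.7
gripper_force: 0.0
```

>>> move_arm:
  motion:
    - [[-0.38,-0.15,0.2],0]
    - [[-0.7,-0.3,0.5],0]
    - [[-0.775,-0.314,0.8],0]
    - [[-0.775,-0.314,0.9],0]
    - [[-0.775,-0.314,0.9],0]

```text
clock: 1.97
position: [601.5, 217.6, 137.1]
orientation: [-0.369, -3.113, 0.004]
force: [-0.3, 0.7, 0.1]
grip_width: 42.8
gripper_force: 0.0
```

```bash
python3 -c "
from h import *
to(604.2,219,30,166.7)
f=grab_frame('top');g=grab_frame('side')
a=lambda f,c,s:cv2.resize(f['img'][c[1]:c[3],c[0]:c[2],::-1],None,fx=s,fy=s,interpolation=cv2.INTER_CUBIC)
cv2.imwrite('pics/c3.png',np.hstack([a(f,(190,160,290,260),4),a(g,(220,110,320,210),4)]))"
```

```text
pos [601.5 217.6 137.1] ang 166.47 tilt [-0.0074 -0.002  -1.    ] j6 0.583 w 42.8 F [-0.3  0.7  0.1] M [0.03 0.04 0.06] gf 0.0 t 1.97
shift [-0.0299  0.024   1.0706] yaw -0.008
```

View pics/c3.png

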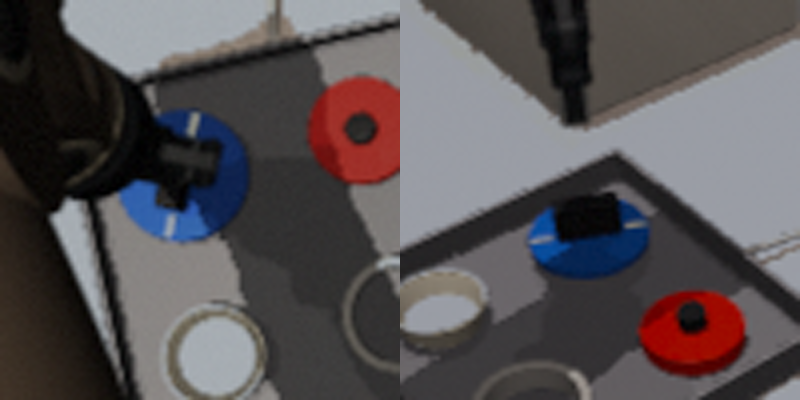

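The picture shows the gripper above the lid, with the bar lying between the fingers and clear space around it. I'll descend in stages.

>>> move_arm:
  motion:
    - [[0,0,0.25],0]
    - [[0,0,0.5],0]
    - [[0,0,0.6],0]
    - [[0,0,0.6],0]
    - [[0,0,0.6],0]

```text
clock: 2.48
position: [603.5, 219.1, 83.0]
orientation: [0.365, 3.119, 0.001]
force: [0.1, 0.0, 0.9]
grip_width: 42.5
gripper_force: 0.0
```

```bash
python3 -c "
from h import *
to(604.2,219,30,166.7)"
```

```text
pos [603.5 219.1  83. ] ang 166.66 tilt [ 1.1e-03  5.0e-04 -1.0e+00] j6 0.581 w 42.5 F [0.1 0.  0.9] M [0.04 0.01 0.02] gf 0.0 t 2.48
shift [-0.0061  0.      0.5296] yaw -0.0015
```

>>> move_arm:
  motion:
    - [[-0.005,0,0.2],0]
    - [[-0.005,0,0.4],0]
    - [[-0.005,0,0.52],0]
    - [[-0.005,0,0.52],0]
    - [[-0.005,0,0.52],0]

```text
clock: 2.9
position: [604.2, 218.3, 30.2]
orientation: [0.366, 3.12, 0.0]
force: [0.3, -0.1, 0.4]
grip_width: 42.8
gripper_force: 0.0
```

>>> move_arm:
  motion:
    - [[0,0,0],0]
    - [[0,0,0],0]
    - [[0,0,0],0]
    - [[0,0,0],0]
    - [[0,0,0],0]
  hand: 0

```text
clock: 3.32
position: [605.3, 218.5, 31.1]
orientation: [0.366, 3.117, 0.002]
force: [-1.0, 0.1, 6.2]
grip_width: 14.8
gripper_force: 59.6
```

```bash
python3 -c "
from h import *
to(604.2,219,30,166.7)"
```

```text
pos [605.3 218.5  31.1] ang 166.6 tilt [ 0.0029  0.0011 -1.    ] j6 0.58 w 14.8 F [-1.   0.1  6.2] M [-0.02  0.06 -0.02] gf 59.6 t 3.32
shift [0.0114 0.0021 0.0113] yaw -0.0035
```

>>> move_arm:
  motion:
    - [[0,0,-0.1],0]
    - [[0,0,-0.3],0]
    - [[0,0,-0.6],0]
    - [[0,0,-0.9],0]
    - [[0,0,-0.9],0]

```text
clock: 3.73
position: [606.6, 219.0, 126.5]
orientation: [0.366, 3.112, 0.006]
force: [0.8, 0.6, -0.1]
grip_width: 14.7
gripper_force: 58.7
```

>>> move_arm:
  motion:
    - [[0,0,-0.3],0]
    - [[0,0,-0.6],0]
    - [[0,0,-0.85],0]
    - [[0,0,-0.85],0]
    - [[0,0,-0.85],0]

```text
clock: 4.15
position: [604.8, 218.3, 206.2]
orientation: [0.366, 3.117, 0.002]
force: [0.1, 0.6, -2.6]
grip_width: 15.0
gripper_force: 58.9
```

```bash
python3 -c "
from h import *
to(565.5,-281.2,205,201.3)
f=grab_frame('top');g=grab_frame('side')
a=lambda f,c,s:cv2.resize(f['img'][c[1]:c[3],c[0]:c[2],::-1],None,fx=s,fy=s,interpolation=cv2.INTER_CUBIC)
cv2.imwrite('pics/c4.png',np.hstack([a(f,(180,140,280,240),4),a(g,(220,70,320,170),4)]))"
```

```text
pos [604.8 218.3 206.2] ang 166.6 tilt [ 0.0031  0.0011 -1.    ] j6 0.58 w 15.0 F [ 0.1  0.6 -2.6] M [-0.04 -0.06  0.02] gf 58.9 t 4.15
shift [-0.7751 -4.9504  0.0052] yaw -1.2113
```

View pics/c4.png

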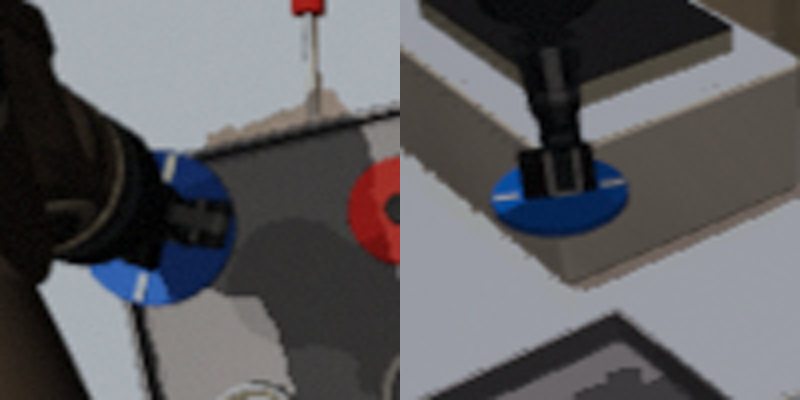

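The lid is held level and clear of the tray, with its stripes at c4 (171,165) and (140,288). Next I'll carry it over to the mill.

>>> move_arm:
  motion:
    - [[-0.04,-0.25,0],0]
    - [[-0.1,-0.6,0],0]
    - [[-0.155,-0.99,0],0]

```text
clock: 4.5
position: [595.2, 118.2, 201.8]
orientation: [-0.362, -3.117, 0.002]
force: [0.7, -0.8, -1.7]
grip_width: 14.9
gripper_force: 58.9
```

>>> move_arm:
  motion:
    - [[-0.06,-0.35,0],0]
    - [[-0.11,-0.7,0],0]
    - [[-0.155,-0.99,0],0]

```text
clock: 4.75
position: [586.9, 16.1, 202.4]
orientation: [-0.367, -3.117, 0.001]
force: [1.1, -0.3, -1.0]
grip_width: 14.7
gripper_force: 58.9
```

>>> move_arm:
  motion:
    - [[-0.06,-0.35,0],0]
    - [[-0.11,-0.7,0],0]
    - [[-0.155,-0.99,0],0]

```text
clock: 5.0
position: [579.1, -83.6, 202.4]
orientation: [-0.367, -3.117, 0.001]
force: [0.4, -0.3, -1.2]
grip_width: 14.9
gripper_force: 58.9
```

>>> move_arm:
  motion:
    - [[-0.06,-0.35,0],0]
    - [[-0.11,-0.7,0],0]
    - [[-0.155,-0.99,0],0]

```text
clock: 5.25
position: [571.3, -183.4, 202.3]
orientation: [-0.367, -3.117, -0.0]
force: [0.2, 0.1, -1.0]
grip_width: 15.3
gripper_force: 58.9
```

>>> move_arm:
  motion:
    - [[-0.06,-0.35,0],0]
    - [[-0.11,-0.65,0],0]
    - [[-0.14,-0.9,0],0]
    - [[-0.155,-0.99,0],0]
    - [[-0.155,-0.99,0],0]

```text
clock: 5.67
position: [563.7, -283.1, 202.2]
orientation: [-0.371, -3.117, -0.001]
force: [-0.9, -0.0, -1.0]
grip_width: 15.3
gripper_force: 58.9
```

>>> move_arm:
  motion:
    - [[0,0,0],-0.2]
    - [[0,0,0],-0.4]
    - [[0,0,0],-0.6]
    - [[0,0,0],-0.8]
    - [[0,0,0],-1.0]

```text
clock: 6.08
position: [564.8, -279.4, 203.4]
orientation: [0.427, -3.111, -0.003]
force: [-0.4, -0.2, -1.8]
grip_width: 14.9
gripper_force: 58.9
```

>>> move_arm:
  motion:
    - [[0,0,0],-0.1]
    - [[0,0,0],-0.21]
    - [[0,0,0],-0.21]
    - [[0,0,0],-0.21]
    - [[0,0,0],-0.21]

```text
clock: 6.5
position: [564.8, -280.4, 203.9]
orientation: [0.579, -3.087, -0.001]
force: [-0.4, -0.3, -0.9]
grip_width: 15.3
gripper_force: 58.9
```

```bash
python3 -c "
from h import *
to(565.5,-281.2,205,201.3)
f=grab_frame('top');g=grab_frame('side')
a=lambda f,c,s:cv2.resize(f['img'][c[1]:c[3],c[0]:c[2],::-1],None,fx=s,fy=s,interpolation=cv2.INTER_CUBIC)
cv2.imwrite('pics/c5.png',np.hstack([a(f,(390,165,470,245),5),a(g,(290,220,390,320),4)]))
L=lambda x,y:ray(f,(x+.5)/4-.5+180,(y+.5)/4-.5+140,202)
p,q=L(171,165),L(140,288);d=p-q;print((p+q)/2,np.hypot(*d[:2]),np.degrees(np.arctan2(d[1],d[0])))
"
```

```text
pos [ 564.8 -280.4  203.9] ang 201.25 tilt [-7.e-04  6.e-04 -1.e+00] j6 -0.832 w 15.3 F [-0.4 -0.3 -0.9] M [ 0.03 -0.03  0.03] gf 58.9 t 6.5
shift [-0.0033 -0.0103 -0.0108] yaw -0.0017
[603.96307116 221.09870202 202.        ] 74.13647783844655 -13.979406426599164
```

View pics/c5.png

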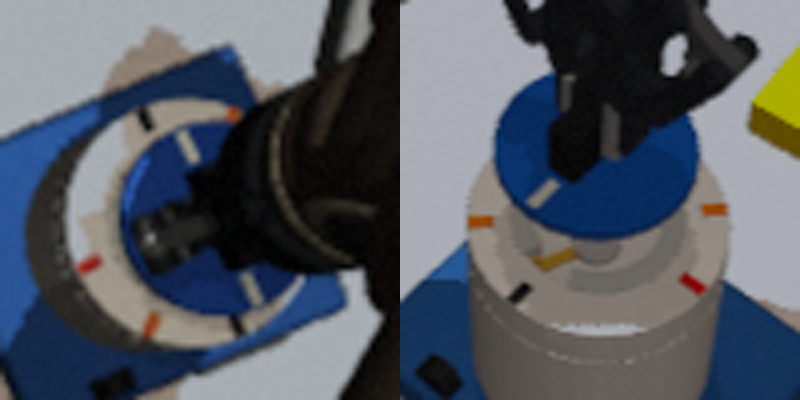

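In the top crop the disc's stripes are at (188,147)/(251,289), and they point close to the black marks. In the side crop the disc spans columns 495–698, with its stripe at (543,193). I'll work out the remaining offset from these.

```bash
python3 -c "
from h import *
f=grab_frame('top');g=grab_frame('side')
z=199.8
T=lambda x,y:ray(f,(x+.5)/5-.5+390,(y+.5)/5-.5+165,z)
S=lambda x,y:ray(g,(x-400+.5)/4-.5+290,(y+.5)/4-.5+220,z)
p,q=T(188,147),T(251,289);d=p-q;print('top',(p+q)/2,np.hypot(*d[:2]),np.degrees(np.arctan2(d[1],d[0])))
from scipy.optimize import least_squares
I=g['img'].astype(int);m=((I[...,2]>I[...,0]+40)&(I[...,2]>60)).astype(np.uint8); m[275:]=0
Q=cloud(g); m[(Q[...,2]<185)|(Q[...,2]>212)]=0
c=max(cv2.findContours(m,0,cv2.CHAIN_APPROX_NONE)[0],key=len)
h=cv2.convexHull(c)[:,0]
P=np.array([ray(g,u,v,z)[:2] for u,v in h])
r=least_squares(lambda a:np.hypot(*(P-a).T)-46,P.mean(0),loss='soft_l1');print('side circle',r.x,np.abs(r.fun).mean(),r.fun.round(1)[:40])
s=S(543,193);d=r.x-s[:2];print('side stripe',s,np.degrees(np.arctan2(d[1],d[0])))
q=Q[m>0];print(np.median(q,0), np.percentile(q[:,2],[5,95]))
"
```

```text
top [ 563.29121515 -279.69021064  199.8       ] 71.71920045511654 20.85793845352754
side circle [ 561.27900829 -282.28012911] 0.8040541939535051 [-1.6 -0.9 -0.7 -0.8 -0.7 -0.4 -0.4 -0.1  0.5 -0.2 -0.1 -1.1 -2.  -1.8
 -1.4 -1.   0.2  0.6]
side stripe [ 529.54137981 -293.23400103  199.8       ] 19.041516480424
[ 552.52674043 -297.68714672  201.10537245] [199.59934056 202.73836516]
```

>>> move_arm:
  motion:
    - [[-0.019,-0.015,0.1],-0.015]
    - [[-0.019,-0.015,0.2],-0.015]
    - [[-0.019,-0.015,0.29],-0.015]
    - [[-0.019,-0.015,0.29],-0.015]
    - [[-0.019,-0.015,0.29],-0.015]

```text
clock: 7.12
position: [566.4, -281.8, 173.8]
orientation: [0.591, -3.083, -0.002]
force: [0.2, 0.7, -1.3]
grip_width: 15.0
gripper_force: 58.9
```

```bash
python3 -c "
from h import *
to(567,-281.2,157,201.7)
f=grab_frame('top');g=grab_frame('side')
a=lambda f,c,s:cv2.resize(f['img'][c[1]:c[3],c[0]:c[2],::-1],None,fx=s,fy=s,interpolation=cv2.INTER_CUBIC)
cv2.imwrite('pics/c6.png',np.hstack([a(f,(390,165,470,245),5),a(g,(300,240,380,320),5)]))
"
```

```text
pos [ 566.4 -281.8  173.8] ang 201.69 tilt [-0.0024  0.0011 -1.    ] j6 -0.84 w 15.0 F [ 0.2  0.7 -1.3] M [-0.01 -0.04 -0.  ] gf 58.9 t 7.12
shift [-0.0081  0.0032  0.1683] yaw -0.0005
```

View pics/c6.png

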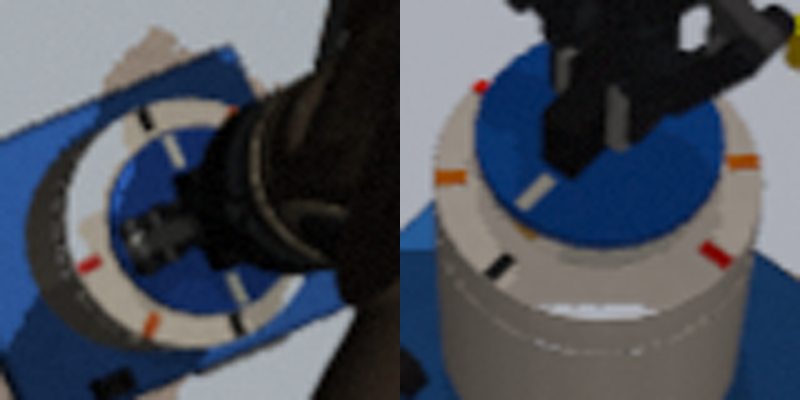

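The top crop shows stripes at (174,152)/(238,290) and black marks at (146,120)/(238,323). The disc sits just above the mouth.

```bash
python3 -c "
from h import *
f=grab_frame('top');g=grab_frame('side')
z=169.7
T=lambda x,y,z:ray(f,(x+.5)/5-.5+390,(y+.5)/5-.5+165,z)
S=lambda x,y,z:ray(g,(x-400+.5)/5-.5+300,(y+.5)/5-.5+240,z)
def rep(n,p,q): d=p-q;print(n,(p+q)/2,np.hypot(*d[:2]),np.degrees(np.arctan2(d[1],d[0])))
rep('lid',T(174,152,z),T(238,290,z)); rep('black',T(146,120,145),T(238,323,145))
s=S(536,192,z);print('sidestripe',s,'-> centre',s+35.9*np.array([np.cos(np.radians(21.4)),np.sin(np.radians(21.4)),0]))
print('side blackmark',S(499,267,145))
"
```

```text
lid [ 564.30233883 -281.42946266  169.7       ] 72.43678007547283 21.87319074302257
black [ 566.24228521 -281.11103534  145.        ] 108.87401461870222 21.402471745049365
sidestripe [ 531.80769919 -294.6403443   169.7       ] -> centre [ 565.23260298 -281.54126774  169.7       ]
side blackmark [ 513.10786628 -301.89960385  145.        ]
```

>>> move_arm:
  motion:
    - [[-0.011,0,0],0]
    - [[-0.011,0,0.03],0]
    - [[-0.011,0,0.06],0]
    - [[-0.011,0,0.09],0]
    - [[-0.011,0,0.09],0]

```text
clock: 7.73
position: [567.8, -281.5, 165.3]
orientation: [0.591, -3.084, -0.001]
force: [0.1, 0.3, -1.0]
grip_width: 15.2
gripper_force: 58.9
```

```bash
python3 -c "
from h import *
to(567,-281.2,157,201.7)"
```

```text
pos [ 567.8 -281.5  165.3] ang 201.7 tilt [-1.1e-03  5.0e-04 -1.0e+00] j6 -0.839 w 15.2 F [ 0.1  0.3 -1. ] M [-0.01  0.04 -0.01] gf 58.9 t 7.73
shift [0.0065 0.0057 0.0833] yaw -0.0
```

>>> move_arm:
  motion:
    - [[0,0,0.02],0]
    - [[0,0,0.04],0]
    - [[0,0,0.06],0]
    - [[0,0,0.075],0]
    - [[0,0,0.075],0]

```text
clock: 8.15
position: [568.0, -281.6, 158.3]
orientation: [0.591, -3.085, -0.001]
force: [0.4, 0.1, -0.8]
grip_width: 15.2
gripper_force: 58.9
```

```bash
python3 -c "
from h import *
to(567,-281.2,157,201.7)"
```

```text
pos [ 568.  -281.6  158.3] ang 201.7 tilt [-6.e-04  2.e-04 -1.e+00] j6 -0.839 w 15.2 F [ 0.4  0.1 -0.8] M [0.01 0.05 0.02] gf 58.9 t 8.15
shift [0.0076 0.0076 0.0132] yaw -0.0001
```

>>> move_arm:
  motion:
    - [[0,0,0.01],0]
    - [[0,0,0.015],0]
    - [[0,0,0.015],0]
    - [[0,0,0.015],0]

```text
clock: 8.48
position: [568.2, -281.7, 157.4]
orientation: [-0.591, 3.085, -0.0]
force: [1.0, -0.2, -1.8]
grip_width: 15.0
gripper_force: 58.9
```

>>> move_arm:
  motion:
    - [[0,0,0.005],0]
    - [[0,0,0.01],0]
    - [[0,0,0.01],0]
    - [[0,0,0.01],0]

```text
clock: 8.82
position: [568.2, -281.8, 157.1]
orientation: [-0.591, 3.085, -0.001]
force: [-2.4, 1.4, 5.6]
grip_width: 14.8
gripper_force: 59.8
```

>>> move_arm:
  motion:
    - [[0,0,0],0.1]
    - [[0,0,0],0.2]
    - [[0,0,0],0.3]
    - [[0,0,0],0.4]
    - [[0,0,0],0.4]

```text
clock: 9.23
position: [568.7, -281.9, 157.1]
orientation: [-0.278, 3.128, -0.001]
force: [-0.1, -0.1, 5.0]
grip_width: 14.9
gripper_force: 59.9
```

```bash
python3 -c "
from h import *
to(567,-281.2,157,156.3)"
```

```text
pos [ 568.7 -281.9  157.1] ang 190.16 tilt [ 1.7e-03 -7.0e-04 -1.0e+00] j6 -0.638 w 14.9 F [-0.1 -0.1  5. ] M [0.07 0.1  0.01] gf 59.9 t 9.23
shift [0.0152 0.0098 0.0013] yaw 1.1821
```

>>> move_arm:
  motion:
    - [[0,0,0],0.1]
    - [[0,0,0],0.2]
    - [[0,0,0],0.3]
    - [[0,0,0],0.4]
    - [[0,0,0],0.5]

```text
clock: 9.65
position: [568.5, -282.4, 157.1]
orientation: [0.114, 3.138, -0.003]
force: [-1.7, -2.0, 5.7]
grip_width: 15.0
gripper_force: 59.9
```

>>> move_arm:
  motion:
    - [[0,0,0],0.1]
    - [[0,0,0],0.2]
    - [[0,0,0],0.3]
    - [[0,0,0],0.4]
    - [[0,0,0],0.5]

```text
clock: 10.07
position: [568.3, -282.6, 157.2]
orientation: [0.504, 3.1, -0.003]
force: [-1.5, -3.4, 4.8]
grip_width: 15.2
gripper_force: 59.9
```

>>> move_arm:
  motion:
    - [[0,0,0],0.1]
    - [[0,0,0],0.182]
    - [[0,0,0],0.182]
    - [[0,0,0],0.182]
    - [[0,0,0],0.182]

```text
clock: 10.48
position: [568.4, -282.8, 157.2]
orientation: [0.642, 3.074, -0.003]
force: [-2.0, -2.5, 4.8]
grip_width: 15.0
gripper_force: 59.8
```

```bash
python3 -c "
from h import *
to(567,-281.2,157,156.3)
f=grab_frame('top');g=grab_frame('side')
a=lambda f,c,s:cv2.resize(f['img'][c[1]:c[3],c[0]:c[2],::-1],None,fx=s,fy=s,interpolation=cv2.INTER_CUBIC)
cv2.imwrite('pics/c7.png',np.hstack([a(f,(390,165,470,245),5),a(g,(300,240,380,320),5)]))
"
```

```text
pos [ 568.4 -282.8  157.2] ang 156.42 tilt [ 0.0012 -0.0024 -1.    ] j6 -0.049 w 15.0 F [-2.  -2.5  4.8] M [-0.54  0.32  0.06] gf 59.8 t 10.48
shift [0.0192 0.0086 0.0017] yaw 0.0043
```

View pics/c7.png

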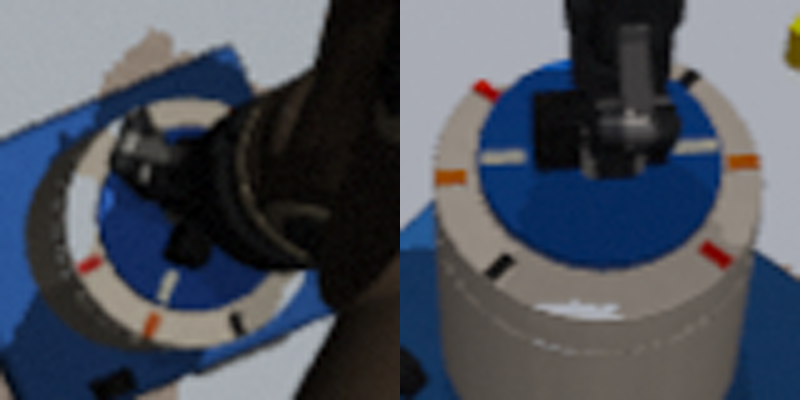

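The side view shows the disc seated on the flange, with stripes at (503,158)/(697,146) and orange marks at (451,177)/(743,162). I'll check the angle from these.

```bash
python3 -c "
from h import *
f=grab_frame('top');g=grab_frame('side')
T=lambda x,y,z:ray(f,(x+.5)/5-.5+390,(y+.5)/5-.5+165,z)
S=lambda x,y,z:ray(g,(x-400+.5)/5-.5+300,(y+.5)/5-.5+240,z)
def rep(n,p,q): d=p-q;print(n,((p+q)/2).round(1),np.hypot(*d[:2]),np.degrees(np.arctan2(d[1],d[0])))
rep('lid',S(697,146,153),S(503,158,153)); rep('orange',S(743,162,145),S(451,177,145)); rep('black',S(690,78,145),S(499,267,145))
rep('topstripe-mouth',np.r_[565.8,-280.8,0],T(169,287,153))
Q=cloud(g);m=Q[284:290,335:350]; print('disc z',np.median(m[...,2]))
to(567,-281.2,157,156.3)
"
```

```text
lid [ 566.7 -280.2  153. ] 72.5481283827694 -23.106508105418353
orange [ 564.9 -281.8  145. ] 109.68075171453555 -23.83712451786882
black [ 565.6 -281.6  145. ] 112.49293490688468 21.136151935583282
topstripe-mouth [ 549.7 -273.5   76.5] 35.29152580040981 -24.46097168184426
disc z 154.250886090591
pos [ 568.4 -282.8  157.1] ang 156.42 tilt [ 0.0011 -0.0024 -1.    ] j6 -0.049 w 14.7 F [-0.7 -3.1  4.8] M [-0.43  0.25  0.07] gf 59.8 t 10.68
shift [0.0193 0.0086 0.0014] yaw 0.0043
```

>>> move_arm:
  motion:
    - [[0,0,0],0.01]
    - [[0,0,0],0.01]
    - [[0,0,0],0.01]
    - [[0,0,0],0.01]
    - [[0,0,0],0.01]

```text
clock: 11.1
position: [568.3, -282.7, 157.1]
orientation: [0.649, 3.072, -0.003]
force: [-2.0, -2.8, 5.1]
grip_width: 15.1
gripper_force: 59.9
```

```bash
python3 -c "
from h import *
to(567,-281.2,157,156.3); print(read_state()['dq'].round(4)); print(sign_off())"
```

```text
pos [ 568.3 -282.7  157.1] ang 156.14 tilt [ 0.001  -0.0024 -1.    ] j6 -0.044 w 15.1 F [-2.  -2.8  5.1] M [-0.47  0.34  0.13] gf 59.9 t 11.1
shift [0.0184 0.0086 0.0011] yaw -0.0056
[ 0.0012  0.0008 -0.0019  0.0003 -0.0008  0.0003]
the job is handed in; nothing more can be done
None
```

The lid is seated in the mill's mouth and twisted clockwise to the orange half-way marks (within about 1° by camera), and I handed the job in at 11.1 s with the gripper still holding it there.

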